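Let the tape feed wheel back one notch

ROBOT

A 6-joint arm with a two-finger parallel gripper is mounted at the origin on the work surface; the furniture and walls round the work are solid. World frame = base frame: x ahead of the robot, y to its left, z up, the work surface at z = 0. Lengths are in m, angles in degrees, forces in N, time in s.
With the tool pointing down it reaches from about 0.325 to 0.9 m from the base axis. Payload 6.1 kg.
Tool frame: the origin (TCP) lies at the very end of the fingers, on their centre line; the grasp point (between the pads) lies 19 mm behind it; z points along the fingers, y is the line along which they close (so a half turn about z gives the same grasp; the last joint's range is limited). The gripper opens to 85 mm and grips with 20 to 120 N. Pads are 22 mm wide; open, the fingers measure 114 mm over their backs; the gripper's body (76 mm by 85 mm) begins 54 mm behind the grasp point. The pads swing forward as they close: fully open they stand 13 mm farther back than shut.
Start: joints at [-7.225, 12.628, 87.462, -0, 79.91, -7.225], TCP at [0.625, -0, 0.231] pointing down, gripper open.
Joint ranges: [-170.65, 170.65], [-52.31, 119.04], [5.05, 147.46], [-71.25, 251.25], [11.57, 151.72], [-153.62, 153.62]. Speed limits (degrees/s): [147.25, 147.25, 172.46, 180, 180, 180].

INTERFACE

Orientations are given as [roll, pitch, yaw] about the fixed x, y, z axes, in that order (R = Rz(yaw) Ry(pitch) Rx(roll)).
In Python, from workcell import bot, capture, camera_params, job_done gives the robot as it stands.
- The arm moves only by the tool drive_tool, never from a script. Its argument "series" is a list of rows, each a list of 7 numbers: the finger opening in m, from 0 to 0.0854, then the shift along the tool's x, y, z in m, then the turn, a rotation vector about the tool's x, y, z in degrees. A call has 1 to 10 rows; each row shifts and turns the commanded pose from where the row before left it, along the tool's axes as they then stand; what a row does not reach is not made up. A row lasts 1/8 s, in which the tool goes at most 62.5 mm and 10.7 degrees, less where a joint would pass 70% of its speed; a pose out of reach is approached as far as the arm can. A call with a gripper value outside its range is refused whole. The fingers move at their own pace and stop on an object; "force" is the grip in N (left out, the last holds). Time passes only in rows, so rows that do not move let the fingers close. It gives the time, the measured TCP pose, the force, the opening and the grip force at its end, in the units of the state.
- bot.read_state(): the state, without advancing time (a new reading comes with each control period).
- capture(name): name is "scene" or "side" or "wrist"; returns the picture (480x640x3 uint8, red, green, blue); there is no depth.
- camera_params(name): a dict with "camera_matrix" (3x3 intrinsics, pixels), "cam_to_world" (4x4, takes a point from camera to world coordinates); the wrist camera has in their place "hand_eye" (4x4, takes a point from camera to tool coordinates, whose origin is the TCP and whose axes are the flange's). Camera axes: x right, y up, looking along -z (the intrinsics and any distortion apply to the point x, -y, -z); pixel columns grow to the right and rows downward; lengths in m; the calibration is good to about 2 mm. A picture is of the moment at which its call begins: read the wrist's pose just before it. camera_params takes no time and is no camera call.
- job_done(): hands the job in; it is judged then, once.
The state is a dict: "time_s": time; "qpos": joint angles; "qd": joint speeds; "effort": joint torques, N m; "tool_pos": TCP position; "eef_rot": TCP orientation; "ft_force": force on the tool from outside, world axes, zero at the start; "wrist_torque": the same for the moment, N m; "opening": finger opening in m; "grip_force": force on a finger pad.
Only numpy, scipy, OpenCV 4.12 (cv2) and the standard library are available. Lean on these libraries where they do the work, as an engineer would, in place of code of your own. Each camera call takes 0.05 s, during which the arm holds its last target. There are 200 camera calls.

TASK

The tape feed wheel has been advanced one notch too far. With a fingertip, tip the red pawl up clear of the teeth by its thumb lever (it stays up), push the wheel backward (clockwise seen from above) by one notch using one of its orange pegs, then push the lever back so that the pawl is fully down between the teeth again. Only push lightly with closed fingers: pinch and lift nothing, and leave the vials, stamp and weights as they stand.

Things in the scene. Friction and masses are not known exactly. Their poses are not given: they have to be found in the camera images.
- tape_feeder: hand tape feeder screwed to the table: green base plate 205 x 136 mm, top 14 mm above the table, reaching from x = -76 to +129 mm and y = -68 to +68 mm in its own frame. Origin: on the table under the wheel's axis. Own +x points from the wheel's axis to the pawl stand, z up. The stand is a pair of green cheeks (x 91 to 117 mm, y -25 to +25 mm over both, top at 78 mm)
- feed_wheel (a joint): turn of the flat ratchet wheel about its upright axis, rad, counter-clockwise from above positive; backward is clockwise, negative. Starts within 0.06 of 0. One notch = 0.524 rad (12 teeth), so it must end near -0.524. Pawl down: it can only move about 0.1 rad either way. Pawl up: turns from -1.4 to 1.0 and stays where left (light friction, 2 to 3 N at a peg)
- wheel_hub (a point): top of the hub nut on the wheel's axis, 64 mm above the table. The aluminium wheel is 132 mm across the teeth, disc and teeth 42 to 54 mm above the table, with a tape roll 100 mm across fixed under the disc
- peg_0 (a point): centre of the top of an upright orange finger peg on the wheel, 12 mm in diameter, from 54 to 104 mm above the table, 44 mm from the wheel's axis; with the wheel at 0 it stands 45 degrees counter-clockwise of the feeder's own +x
- peg_1 (a point): the same on the next peg, at 135 degrees
- peg_2 (a point): the same on the next peg, at 225 degrees
- peg_3 (a point): the same on the last peg, at 315 degrees
- pawl (a joint): lift of the red pawl, rad: 0 = fully down, nose between the teeth; grows as the thumb lever is pushed outward (away from the wheel, feeder's own +x); clear of the teeth from 0.45, end stop 0.95. Stiff pivot: stays where left (1 to 2 N at the lever top). Pushing the lever inward lowers it; the nose goes down only into a gap, wheel within about 0.09 rad of a whole notch
- lever_top (a point): centre of the top of the pawl's thumb lever: a level black bar 14 mm thick, 36 mm long (along the feeder's own y) on a red stem 18 mm wide. Pawl down, it is 135 mm above the table and 89.5 mm from the wheel's axis; it swings outward in an arc of 69 mm radius about the pivot
- pawl_hinge (a point): pawl's pivot, a level axis along the feeder's own y, 68 mm above the table, 104 mm from the wheel's axis. The pawl's arm reaches from it toward the wheel, its top 75 mm above the table when down, and ends in a steel nose 58 to 65 mm from the wheel's axis
- vial_a: loose vial with black cap, 31 mm wide, 62 mm tall, standing on the robot's side of the feeder; origin under its centre. Leave alone
- vial_c: loose vial with white cap, 26 mm wide, 52 mm tall, standing on the robot's side of the feeder; origin under its centre. Leave alone
- lot_stamp: loose wooden hand stamp 37 x 48 mm, 74 mm tall; origin under its centre. Leave alone
- weight_0: loose brass weight 27 mm wide, 30 mm tall; origin under its centre. Leave alone
- weight_1: loose brass weight 21 mm wide, 24 mm tall; origin under its centre. Leave alone
- bag_sealer: obstacle, fixed: blue bag sealer left of the feeder, 96 mm wide (y -0.01 to 0.09 m), base 64 mm high from x = 0.27 to 0.62 m. Its lifted lever arm (y 0.025 to 0.065 m) rises away from the robot, from 0.1 m above the table at x = 0.3 m to 0.29 m at x = 0.68 m: cross over it higher than that. Not to be used

How it is judged:
By the outcome, as a careful person would: the job done as asked, in the order asked, and still so for the second after the job is handed in, with the robot touching nothing.
It also fails if it takes over 58 s, if anything falls off the work surface, if the arm or the gripper's body presses on something with over 40 N, if the wrist force passes 120 N, or if a joint passes its speed limit or range.

## Working session

There is one attempt and no reset: what is moved stays moved. The work goes in short steps, Python scripts to look and compute and a tool call to move; the robot and the scene stay as the last step left them, time stands still between calls to the robot, and variables do not carry over. Pictures are saved under pics/ and viewed, at most 10 in all, crops included, and the job is handed in when it is done.

Besides the shell and the picture viewer there is one more tool, called after "Emit:" by a JSON object that holds its "op" and its "data". drive_tool: Moves the arm, as the interface text tells. Its arguments: {"type":"object","properties":{"series":{"type":"array"},"force":{"type":"number"}},"required":["series"]}

```bash
mkdir -p pics; ls
python3 - <<'E'
from workcell import bot, capture, camera_params
import cv2,numpy as np
s=bot.read_state();print(s)
for n in("scene","side"):
    im=capture(n);cv2.imwrite(f"pics/{n}0.png",im[:,:,::-1]);p=camera_params(n);print(n,{k:np.round(v,4).tolist() if not isinstance(v,str) else v for k,v in p.items()})
im=capture("wrist");cv2.imwrite("pics/wrist0.png",im[:,:,::-1]);p=camera_params("wrist");print({k:np.round(v,4).tolist() for k,v in p.items()})
E
```

```text
pics
{'time_s': 0.0, 'qpos': array([-7.22518598e+00,  1.26758383e+01,  8.75282250e+01, -1.07278006e-03,
        7.99112440e+01, -7.22444761e+00]), 'qd': array([-0.05894772,  0.00396274,  0.12108239,  0.00133765,  0.09328478,
        0.07419113]), 'effort': array([-5.06932320e-04, -4.96913910e+01, -3.89390445e+01, -4.46828235e-04,
        1.12446505e-02,  2.49123751e-06]), 'tool_pos': array([6.24367895e-01, 6.80512198e-05, 2.30170086e-01]), 'eef_rot': array([-1.79885475e+02, -1.34532148e-02,  8.99994372e+01]), 'ft_force': array([-0.47842961,  0.06871205, -0.16642582]), 'wrist_torque': array([-0.02092676,  0.03206409,  0.03114264]), 'grip_force': 0.0, 'opening': 0.08523065021747334}
scene {'camera_matrix': [[572.6961, 0.0, 303.5797], [0.0, 572.6961, 244.8926], [0.0, 0.0, 1.0]], 'cam_to_world': [[0.5476, 0.6383, -0.541, -0.0038], [-0.8367, 0.4175, -0.3544, -0.4193], [-0.0004, 0.6467, 0.7627, 0.8046], [0.0, 0.0, 0.0, 1.0]]}
side {'camera_matrix': [[520.5663, 0.0, 322.4192], [0.0, 520.5663, 236.4951], [0.0, 0.0, 1.0]], 'cam_to_world': [[0.9525, 0.1087, -0.2846, 0.2496], [-0.3047, 0.3379, -0.8905, -0.8417], [-0.0006, 0.9349, 0.355, 0.4112], [0.0, 0.0, 0.0, 1.0]]}
{'camera_matrix': [[421.5281, 0.0, 311.5966], [0.0, 421.5281, 233.6451], [0.0, 0.0, 1.0]], 'hand_eye': [[0.0006, 0.9622, 0.2723, 0.0698], [1.0, -0.0006, 0.0001, 0.0001], [0.0003, 0.2723, -0.9622, -0.1418], [0.0, 0.0, 0.0, 1.0]]}
```

View pics/scene0.png

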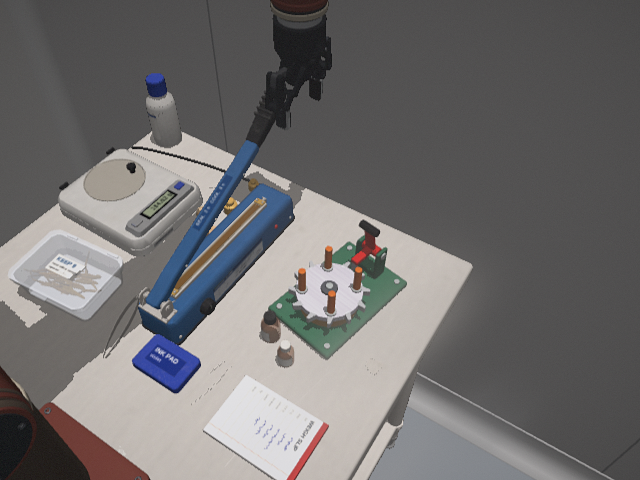

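View pics/side0.png

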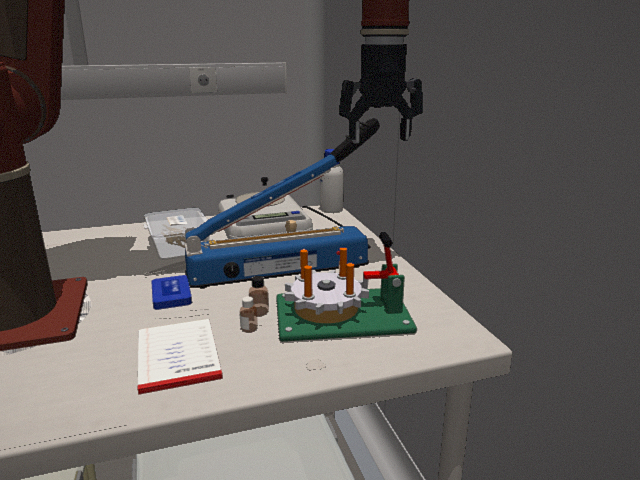

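The scene view shows the feeder with its peg tops near (329,249), (302,271), (357,269) and (332,295), and the lever bar at (369,229). In the side view the pegs are near (304,251), (343,250), (308,267) and (350,266), and the lever is at (386,238). The vials stand on the robot's side of the feeder. Next I'll measure the pegs and lever.

```bash
cat > h.py <<'E'
import cv2,numpy as np
from workcell import bot,capture,camera_params
from scipy.spatial.transform import Rotation as R
def cam(n,s=None):
    p=camera_params(n)
    if n!="wrist": return p["camera_matrix"],p["cam_to_world"]
    T=np.eye(4);T[:3,:3]=R.from_euler("xyz",s["eef_rot"],degrees=True).as_matrix();T[:3,3]=s["tool_pos"]
    return p["camera_matrix"],T@p["hand_eye"]
def ray(K,T,uv):
    d=np.array([(uv[0]-K[0,2])/K[0,0],-(uv[1]-K[1,2])/K[1,1],-1]);return T[:3,3],T[:3,:3]@d
def onz(K,T,uv,z):
    o,d=ray(K,T,uv);return o+d*(z-o[2])/d[2]
def proj(K,T,X):
    c=T[:3,:3].T@(np.asarray(X)-T[:3,3]);return np.array([K[0,2]+K[0,0]*c[0]/-c[2],K[1,2]-K[1,1]*c[1]/-c[2]])
def blobs(m,amin=15):
    n,l,st,c=cv2.connectedComponentsWithStats(m.astype(np.uint8));return [(st[i],c[i],l==i) for i in range(1,n) if st[i,4]>=amin]
def orange(im):
    h=cv2.cvtColor(im,cv2.COLOR_RGB2HSV);return (h[...,0]>=6)&(h[...,0]<=16)&(h[...,1]>180)&(h[...,2]>110)
def red(im):
    h=cv2.cvtColor(im,cv2.COLOR_RGB2HSV);return ((h[...,0]<=4)|(h[...,0]>=175))&(h[...,1]>170)&(h[...,2]>70)
E
python3 - <<'E'
from h import *
for n,roi in (("scene",(280,200,410,340)),("side",(270,225,420,330))):
    im=cv2.imread(f"pics/{n}0.png")[:,:,::-1].copy();K,T=cam(n)
    m=np.zeros(im.shape[:2],bool);m[roi[1]:roi[3],roi[0]:roi[2]]=1
    P=[]
    for st,c,l in blobs(orange(im)&m):
        # top end: top row + ellipse half height
        x0,y0,w,h,a=st; ys,xs=np.nonzero(l); d=.104
        top=(xs[ys<=y0+3].mean(),y0+(2.5 if n=="scene" else 1.2)); X=onz(K,T,top,.104)
        P.append(X);print(n,st,np.round(top,1),np.round(X,4))
    P=np.array(P);print("mean",P.mean(0),"r",np.linalg.norm(P[:,:2]-P[:,:2].mean(0),axis=1))
    h=cv2.cvtColor(im,cv2.COLOR_RGB2HSV)
    for st,c,l in blobs(red(im)&m): print("red",st,c)
    cv2.imwrite(f"pics/{n}0c.png",cv2.resize(im[roi[1]:roi[3],roi[0]:roi[2],::-1],None,fx=4,fy=4,interpolation=cv2.INTER_NEAREST))
a=cv2.imread("pics/scene0c.png");b=cv2.imread("pics/side0c.png")
c=np.zeros((560,800,3),np.uint8);b=b[:,360:];a=a[:,:]
c[:,:520]=a;c[:420,520:760]=b[:, :240];cv2.imwrite("pics/both.png",c)
E
```

```text
scene [326 247   6   4  18] [328.6 249.5] [ 0.5068 -0.1324  0.104 ]
scene [299 269   6   4  21] [301.6 271.5] [ 0.4464 -0.1207  0.104 ]
scene [356 268   6   4  21] [358.4 270.5] [ 0.496  -0.1931  0.104 ]
scene [329 291   6   5  22] [331.4 293.5] [ 0.4361 -0.1809  0.104 ]
mean [ 0.47131083 -0.15679099  0.104     ] r [0.04305774 0.04384504 0.04388173 0.04268816]
red [373 245   8   9  28] [376.35714286 249.03571429]
red [352 251  14  12  88] [358.70454545 256.43181818]
side [340 248   7   3  17] [342.9 249.2] [ 0.5094 -0.1343  0.104 ]
side [300 250   7   3  18] [303.4 251.2] [ 0.4484 -0.1233  0.104 ]
side [346 263   8   4  23] [349.8 264.2] [ 0.4993 -0.1918  0.104 ]
side [303 265   9   5  28] [306.8 266.2] [ 0.4377 -0.1795  0.104 ]
mean [ 0.47369267 -0.15722745  0.104     ] r [0.0424377  0.0423032  0.04303405 0.04237578]
red [364 248  34  31 312] [382.20512821 269.43910256]
```

View pics/both.png

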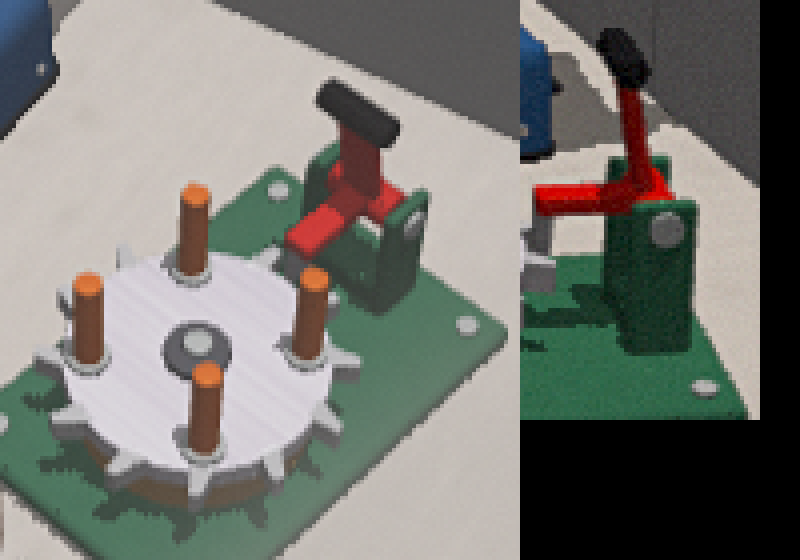

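The crop shows the lever bar's top at about (369.5,226) in the scene view, with its ends at crop (328,90) and (392,128). The pawl is down. Wheel centre is about (0.472,-0.157), and the peg radii of 43-44 mm match the data. Next I'll get the feeder yaw from the lever and the plate.

Run:
```python
from h import *
C=np.array([.4725,-.157])
K,T=cam("scene");K2,T2=cam("side")
a=onz(K,T,(280+358/4,200+105/4),.133);b=onz(K2,T2,(270+90+(624-520)/4,225+52/4),.131)
# screws (plate top z=.014) in scene crop
scr=[onz(K,T,(280+u/4,200+v/4),.015)[:2] for u,v in((279,189),(467,325))]
for n,p in(("lever scene",a),("lever side",b)):
    d=p[:2]-C;print(n,p,np.hypot(*d),np.degrees(np.arctan2(d[1],d[0])))
e=scr[0]-scr[1];print("screws",scr,np.hypot(*e),"yaw",np.degrees(np.arctan2(e[1],e[0]))-90)
# plate edges by green mask lines
im=cv2.imread("pics/scene0.png");h=cv2.cvtColor(im,cv2.COLOR_BGR2HSV)
m=((h[...,0]>60)&(h[...,0]<90)&(h[...,1]>90)).astype(np.uint8)
m=(m*255);c=max(cv2.findContours(m,cv2.RETR_EXTERNAL,cv2.CHAIN_APPROX_NONE)[0],key=cv2.contourArea)
pts=np.array([onz(K,T,p[0],.014)[:2] for p in c])
yaw=-np.radians(10.5)
Rm=np.array([[np.cos(yaw),-np.sin(yaw)],[np.sin(yaw),np.cos(yaw)]])
q=(pts-C)@Rm
r=q[(abs(q[:,1]+.068)<.006)&(q[:,0]>-.065)&(q[:,0]<.12)]
print("right edge fit slope deg",np.degrees(np.polyfit(r[:,0],r[:,1],1)[0]),r[:,1].mean(),len(r),"yaw")
l=q[(abs(q[:,0]-.129)<.006)&(abs(q[:,1])<.06)];print("far edge",np.degrees(-np.polyfit(l[:,1],l[:,0],1)[0]),l[:,0].mean(),len(l))
for n,P in(("scene",[[.5068,-.1324],[.4464,-.1207],[.4361,-.1809],[.496,-.1931]]),("side",[[.5094,-.1343],[.4484,-.1233],[.4377,-.1795],[.4993,-.1918]])):
    P=np.array(P)-np.mean(P,0);print(n,"wheel dir",np.round(np.degrees(np.arctan2(P[:,1],P[:,0]))-[45,135,-135,-45],1))
```

```text
lever scene [ 0.5618572  -0.17333674  0.133     ] 0.090838304350047 -10.360681224046465
lever side [ 0.56336853 -0.1743296   0.131     ] 0.0925062390048895 -10.797262057967115
screws [array([ 0.59703186, -0.12509259]), array([ 0.57522597, -0.23095409])] 0.10808401355713676 yaw -11.639280922020177Traceback (most recent call last):
  File "<stdin>", line 19, in <module>
    raise TypeError("expected non-empty vector for x")
TypeError: expected non-empty vector for x
```

Emit:
{"op": "drive_tool", "data": {"series": [[0, 0, 0, 0, 0, 0, 0], [0, -0.04, 0, -0.02, 0, 0, 0], [0, -0.04, 0, -0.02, 0, 0, 0], [0, -0.03, -0.03, -0.01, 0, 0, -10], [0, -0.03, -0.03, 0, 0, 0, -10]]}}

```text
time_s: 0.78
tool_pos: [0.5704, -0.1458, 0.2825]
eef_rot: [179.9, 0.1, 110.3]
ft_force: [-0.2, -0.1, 0.2]
opening: 0.0003
grip_force: 0.0
```

Emit:
{"op": "drive_tool", "data": {"series": [[0, 0, 0, 0, 0, 0, -10], [0, 0, 0, 0, 0, 0, -10], [0, 0, 0, 0, 0, 0, -10], [0, 0, 0, 0, 0, 0, -10], [0, 0, 0, 0, 0, 0, -10], [0, 0, 0, 0, 0, 0, -9], [0, 0.018, -0.014, 0.03, 0, 0, 0], [0, 0.018, -0.015, 0.03, 0, 0, 0], [0, 0, 0, 0, 0, 0, 0], [0, 0, 0, 0, 0, 0, 0]]}}

```text
time_s: 2.02
tool_pos: [0.5307, -0.1665, 0.2226]
eef_rot: [-180.0, 0.1, 169.0]
ft_force: [-0.8, 0.2, 0.7]
opening: -0.0
grip_force: 0.0
```

Run:
```python
from h import *
s=bot.read_state();print(s["tool_pos"],s["eef_rot"],s["ft_force"])
im=capture("wrist");cv2.imwrite("pics/w1.png",im[:,:,::-1])
```

```text
[ 0.53074802 -0.16647948  0.22255325] [-1.79992941e+02  1.11470154e-01  1.68984645e+02] [-0.84431583  0.2344778   0.74583641]
```

View pics/w1.png

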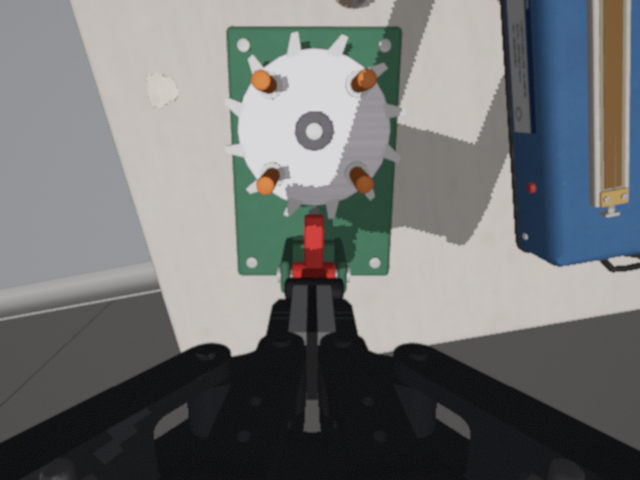

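The wrist view shows the hub at (313,131), pegs near (262,80), (367,75), (265,186) and (363,184), and plate screws at (243,45), (385,45), (252,263) and (375,263). The closed fingertips are just this side of the lever.

```bash
cat >> h.py <<'E'
def deg(v): return np.degrees(np.arctan2(v[1],v[0]))
def wheel_scene(im):
    K,T=cam("scene");P=[]
    m=orange(im);k=np.zeros_like(m);k[200:340,280:410]=1
    for st,c,l in blobs(m&k,8):
        P.append(onz(K,T,c,.104)[:2])
    return np.array(P)
E
python3 - <<'E'
from h import *
s=bot.read_state();K,T=cam("wrist",s)
im=cv2.imread("pics/w1.png")[:,:,::-1].copy()
scr=[onz(K,T,p,.015)[:2] for p in((243,45),(385,45),(252,263),(375,263))]
print(np.round(scr,4))
for i,j in((0,2),(1,3)): print("yaw x",deg(scr[j]-scr[i]))
for i,j in((0,1),(2,3)): print("yaw y",deg(scr[j]-scr[i])-90)
print("hub",onz(K,T,(313.5,131),.064), "plate centre->origin",np.mean(scr,0))
print("pawl tip",onz(K,T,(314,216),.075))
P=[onz(K,T,p,.104)[:2] for p in((262,79),(367,75),(363,186),(265,187))];print(np.round(P,4));P=np.array(P)
print("wheel",deg(P[0]-P[2]),deg(P[1]-P[3]))
Q=wheel_scene(cv2.imread("pics/scene0.png")[:,:,::-1].copy());print(np.round(Q,4),[ (round(deg(q-Q.mean(0)),1),) for q in Q],Q.mean(0))
E
```

```text
[[ 0.4039 -0.1946]
 [ 0.4246 -0.088 ]
 [ 0.5776 -0.2282]
 [ 0.5982 -0.1219]]
yaw x -10.956190261223803
yaw x -11.064896501634063
yaw y -10.960559941014466
yaw y -10.950992445150348
hub [ 0.47502486 -0.15357884  0.064     ] plate centre->origin [ 0.50107919 -0.15819779]
pawl tip [ 0.53197325 -0.16421704  0.075     ]
[[ 0.4388 -0.1773]
 [ 0.4483 -0.117 ]
 [ 0.512  -0.1295]
 [ 0.501  -0.1895]]
wheel -146.8178774412131 126.0058117717992
[[ 0.5089 -0.1312]
 [ 0.4479 -0.1197]
 [ 0.4978 -0.192 ]
 [ 0.4366 -0.1807]] [(np.float64(34.4),), (np.float64(124.6),), (np.float64(-55.3),), (np.float64(-145.6),)] [ 0.4727792  -0.15591753]
```

Emit:
{"op": "drive_tool", "data": {"series": [[0, 0, 0, 0.04, 0, 0, 0], [0, 0, 0, 0.04, 0, 0, 0], [0, 0, 0, 0.03, 0, 0, 0], [0, 0, 0, 0, 0, 0, 0], [0, -0.006, 0, 0, 0, 0, 0], [0, -0.008, 0, 0, 0, 0, 0], [0, -0.008, 0, 0, 0, 0, 0], [0, -0.008, 0, 0, 0, 0, 0]]}}

```text
time_s: 3.08
tool_pos: [0.5601, -0.1724, 0.112]
eef_rot: [-180.0, 0.0, 169.0]
ft_force: [-1.3, 0.1, 1.1]
opening: -0.0002
grip_force: 0.7
```

Emit:
{"op": "drive_tool", "data": {"series": [[0, -0.008, 0, 0, 0, 0, 0], [0, -0.008, 0, 0, 0, 0, 0], [0, -0.008, 0, 0, 0, 0, 0], [0, -0.004, 0, 0, 0, 0, 0], [0, 0, 0, 0, 0, 0, 0]]}}

```text
time_s: 3.7
tool_pos: [0.5873, -0.1775, 0.1113]
eef_rot: [-180.0, 0.0, 169.0]
ft_force: [1.6, 0.2, 0.5]
opening: 0.0001
grip_force: 0.0
```

Run:
```python
from h import *
a=capture("scene");b=capture("side")
c=np.zeros((560,800,3),np.uint8)
f=lambda im,x,y,w,h:cv2.resize(im[y:y+h,x:x+w,::-1],None,fx=4,fy=4)
c[:,:420]=f(a,300,190,105,140);c[:440,420:]=f(b,330,200,95,110);cv2.imwrite("pics/l1.png",c)
```

```text
(no output)
```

View pics/l1.png

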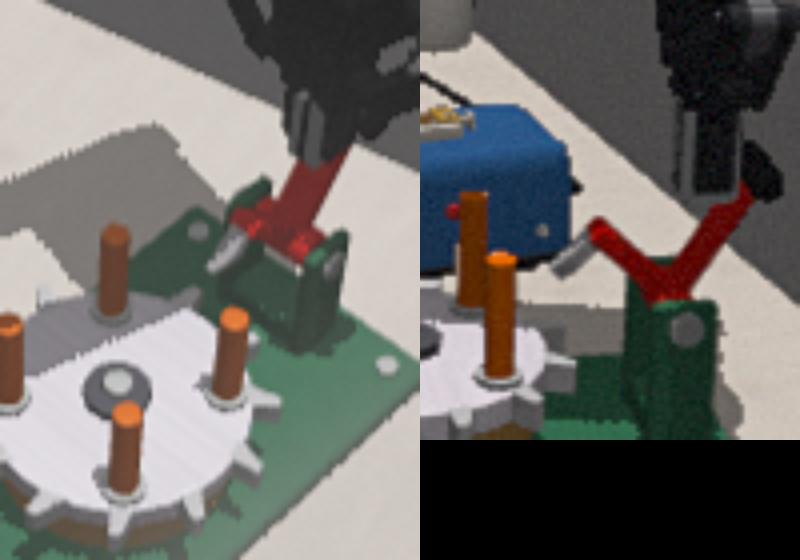

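The pawl is well up (nose around 40°, clear of the teeth). I'll back off and go between peg_2 and peg_3.

Emit:
{"op": "drive_tool", "data": {"series": [[0, 0.02, 0, 0, 0, 0, 0], [0, 0.03, 0, -0.03, 0, 0, 0], [0, 0.03, -0.02, 0, 0, 0, 0], [0, 0.025, -0.023, 0, 0, 0, 0], [0, 0.01, 0, 0, 0, 0, 0], [0, 0, 0, 0, 0, 0, 0], [0, 0, 0, 0, 0, 0, 0]]}}

```text
time_s: 4.68
tool_pos: [0.4664, -0.1974, 0.1416]
eef_rot: [-180.0, 0.1, 169.0]
ft_force: [0.1, 0.8, -0.2]
opening: 0.0001
grip_force: 0.0
```

```bash
cat >> h.py <<'E'
C=np.array([.4745,-.1545]);Y=np.radians(-11)
def own(p): d=np.asarray(p)[:2]-C;return np.array([d[0]*np.cos(Y)+d[1]*np.sin(Y),-d[0]*np.sin(Y)+d[1]*np.cos(Y)])
E
python3 - <<'E'
from h import *
s=bot.read_state();print(s["tool_pos"],s["eef_rot"],own(s["tool_pos"]),s["ft_force"])
im=capture("wrist");cv2.imwrite("pics/w2.png",im[:,:,::-1]);K,T=cam("wrist",s)
for st,c,l in blobs(orange(im),30): print(st,np.round(c),np.round(own(onz(K,T,c,.1)),4))
Q=wheel_scene(capture("scene"));print([np.round(own(q),4) for q in Q])
E
```

```text
[ 0.46644759 -0.19742031  0.14155883] [-1.79998900e+02  5.23492053e-02  1.69029170e+02] [ 0.00028512 -0.04366821] [ 0.08641498  0.80442577 -0.22642985]
[471 191  24  23 311] [484. 203.] [-0.0311  0.0333]
[329 192  23  23 234] [340. 206.] [-0.0299 -0.0305]
[459 321  21  19 279] [469. 330.] [0.0317 0.0335]
[]
```

View pics/w2.png

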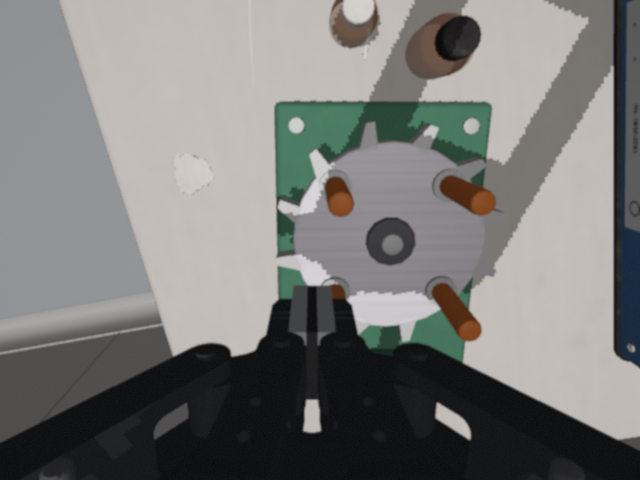

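The wrist view shows peg_2's top at (341,205) and peg_3 partly hidden beside the fingertip at (337,293). The fingertip stands midway between them, so I'll descend and push along the arc.

Emit:
{"op": "drive_tool", "data": {"series": [[0, 0, 0, 0.03, 0, 0, 0], [0, 0, 0, 0.03, 0, 0, 0], [0, 0, 0, 0, 0, 0, 0], [0, 0.0038, 0.0002, 0, 0, 0, 5], [0, 0.0038, 0.0002, 0, 0, 0, 5], [0, 0.0038, 0.0002, 0, 0, 0, 5], [0, 0.0038, 0.0002, 0, 0, 0, 5], [0, 0.0038, 0.0002, 0, 0, 0, 5], [0, 0, 0, 0, 0, 0, 0]]}}

```text
time_s: 5.9
tool_pos: [0.4495, -0.1904, 0.0828]
eef_rot: [180.0, 0.1, 144.1]
ft_force: [0.6, 0.1, 0.3]
opening: 0.0001
grip_force: 0.3
```

Emit:
{"op": "drive_tool", "data": {"series": [[0, 0.0038, 0.0002, 0, 0, 0, 5], [0, 0.0038, 0.0002, 0, 0, 0, 5], [0, 0.0038, 0.0002, 0, 0, 0, 5], [0, 0, 0, 0, 0, 0, 0], [0, 0, 0, 0, 0, 0, 0]]}}

```text
time_s: 6.52
tool_pos: [0.4412, -0.1826, 0.0822]
eef_rot: [180.0, 0.1, 129.1]
ft_force: [2.1, -1.5, 1.7]
opening: -0.0003
grip_force: 1.2
```

```bash
cat > w.py <<'E'
from h import *
s=bot.read_state();p=own(s["tool_pos"]);print(s["tool_pos"],s["eef_rot"],p,deg(p)%360,np.hypot(*p))
K,T=cam("wrist",s);im=capture("wrist")
K1,T1=cam("scene");i1=capture("scene");K2,T2=cam("side");i2=capture("side")
for n,K,T,i,a in(("wrist",K,T,im,30),("scene",K1,T1,i1,8),("side",K2,T2,i2,8)):
    for st,c,l in blobs(orange(i),a):
        q=own(onz(K,T,c,.104)[:2])
        if np.hypot(*q)<.06: print(n,st,np.round(q,4),"ang",round(deg(q)%90-45,1))
E
python3 w.py
```

```text
[ 0.44118934 -0.182621    0.08215716] [1.79953980e+02 1.10194112e-01 1.29143009e+02] [-0.02733291 -0.03396031] 231.17119428053866 0.0435934702630334
wrist [496 191  36  35 701] [-0.0218  0.0394] ang -16.1
wrist [304 272  34  32 679] [-0.0389 -0.0202] ang -17.5
wrist [549 361  30  27  85] [0.0329 0.0215] ang -11.9
scene [355 274   7   5  27] [ 0.0194 -0.0403] ang -19.2
side [340 250  13  29 116] [ 0.03   -0.0243] ang 6.1
```

Emit:
{"op": "drive_tool", "data": {"series": [[0, 0.0038, 0.0002, 0, 0, 0, 5], [0, 0.0038, 0.0002, 0, 0, 0, 5], [0, 0.0015, 0.0001, 0, 0, 0, 2], [0, 0, 0, 0, 0, 0, 0], [0, 0, 0, 0, 0, 0, 0], [0, 0, 0, 0, 0, 0, 0]]}}

```text
time_s: 7.42
tool_pos: [0.4354, -0.1744, 0.0813]
eef_rot: [-180.0, -0.0, 117.0]
ft_force: [2.1, -2.1, 1.8]
opening: 0.0
grip_force: 1.2
```

```bash
python3 w.py
```

```text
[ 0.43538901 -0.17444371  0.08126564] [-1.79999760e+02 -1.97763902e-03  1.17030793e+02] [-0.03458697 -0.02704002] 218.0182184030193 0.04390240247411753
wrist [500 195  36  35 777] [-0.0128  0.0433] ang -28.5
wrist [305 274  35  31 747] [-0.0428 -0.0107] ang -30.9
wrist [551 367  29  24  76] [0.0368 0.014 ] ang -24.2
scene [353 279   7   5  25] [ 0.0102 -0.0441] ang -31.9
side [349 252   7  28 109] [ 0.0352 -0.032 ] ang 2.7
side [335 267   7   4  25] [ 0.012  -0.0447] ang -30.0
```

Emit:
{"op": "drive_tool", "data": {"series": [[0, -0.006, 0, 0, 0, 0, 0], [0, -0.006, 0, 0, 0, 0, 0], [0, 0, 0, -0.04, 0, 0, 0], [0, 0, 0, -0.05, 0, 0, 0], [0, 0, 0, -0.04, 0, 0, -10], [0, 0, 0, 0, 0, 0, -10], [0, 0, 0, 0, 0, 0, -10], [0, 0, 0, 0, 0, 0, -10], [0, 0, 0, 0, 0, 0, -10], [0, 0, 0, 0, 0, 0, -2]]}}

```text
time_s: 8.82
tool_pos: [0.4405, -0.1851, 0.2109]
eef_rot: [180.0, -0.1, 169.0]
ft_force: [0.5, 1.0, -0.2]
opening: -0.0001
grip_force: 0.0
```

Emit:
{"op": "drive_tool", "data": {"series": [[0, -0.05, 0.01, 0, 0, 0, 0], [0, -0.05, 0.01, 0, 0, 0, 0], [0, 0, 0, 0, 0, 0, 0], [0, 0, 0, 0, 0, 0, 0]]}}

```text
time_s: 9.32
tool_pos: [0.5422, -0.1844, 0.2105]
eef_rot: [180.0, -0.1, 168.9]
ft_force: [-0.3, 0.0, -0.1]
opening: -0.0001
grip_force: 0.0
```

```bash
python3 w.py
python3 - <<'E'
from h import *
cv2.imwrite("pics/w3.png",capture("wrist")[:,:,::-1])
E
```

```text
[ 0.54221477 -0.18435498  0.21046899] [ 1.79980142e+02 -1.20269207e-01  1.68931746e+02] [ 0.07216725 -0.01638588] 347.20764064517465 0.07400411829615719
wrist [408  77  11  19  38] [-0.0126  0.04  ] ang -27.5
wrist [352 174  17  17  99] [0.0423 0.0129] ang -28.0
scene [302 258   5   3   9] [-0.0137  0.0427] ang -27.2
scene [353 279   7   5  25] [ 0.0104 -0.0441] ang -31.7
scene [314 289   7   4  24] [-0.0441 -0.0138] ang -27.6
side [313 246   6   3  12] [-0.0116  0.0408] ang -29.1
side [349 252   7   3  14] [0.042  0.0099] ang -31.8
side [295 261   8   4  21] [-0.0422 -0.0154] ang -25.0
side [335 267   7   4  24] [ 0.0121 -0.0449] ang -29.9
```

View pics/w3.png

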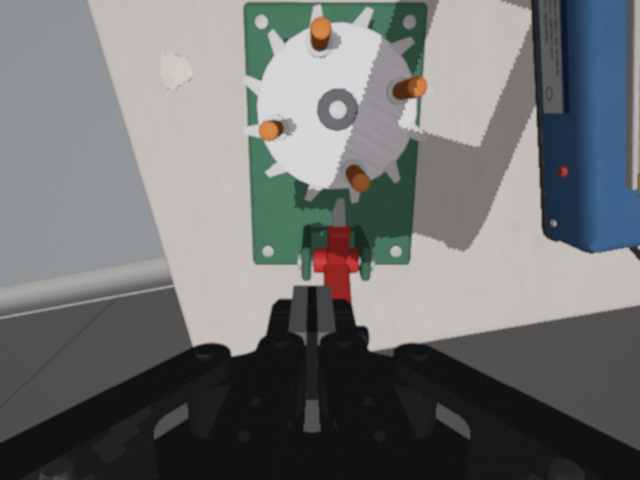

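Clear view: pegs at (321,28), (416,87), (269,131) and (360,180), so the wheel has turned to about -29.1° (target -30°, well inside the window). The pawl is still up. Now I'll go to the outer side of the lever.

Emit:
{"op": "drive_tool", "data": {"series": [[0, -0.05, 0.008, 0, 0, 0, 0], [0, -0.053, 0.008, 0, 0, 0, 0], [0, 0, 0, 0.05, 0, 0, 0], [0, 0, 0, 0.05, 0, 0, 0], [0, 0, 0, 0, 0, 0, 0], [0, 0.008, 0, 0, 0, 0, 0], [0, 0.008, 0, 0, 0, 0, 0], [0, 0.008, 0, -0.001, 0, 0, 0], [0, 0.008, 0, -0.001, 0, 0, 0], [0, 0, 0, 0, 0, 0, 0]]}}

```text
time_s: 10.78
tool_pos: [0.6154, -0.1825, 0.1143]
eef_rot: [-180.0, 0.1, 169.0]
ft_force: [0.9, 0.3, 0.7]
opening: -0.0002
grip_force: 0.4
```

Emit:
{"op": "drive_tool", "data": {"series": [[0, 0.007, 0, -0.002, 0, 0, 0], [0, 0.007, 0, -0.002, 0, 0, 0], [0, 0.007, 0, -0.001, 0, 0, 0], [0, 0.004, 0, 0, 0, 0, 0], [0, 0, 0, 0, 0, 0, 0]]}}

```text
time_s: 11.4
tool_pos: [0.5902, -0.1774, 0.1179]
eef_rot: [180.0, -0.1, 169.0]
ft_force: [0.3, 0.2, -0.1]
opening: -0.0003
grip_force: 0.0
```

Emit:
{"op": "drive_tool", "data": {"series": [[0, 0.003, 0, 0, 0, 0, 0], [0, 0.002, 0, 0, 0, 0, 0], [0, 0, 0, 0, 0, 0, 0]]}}

```text
time_s: 11.78
tool_pos: [0.5857, -0.1765, 0.1181]
eef_rot: [180.0, -0.0, 169.0]
ft_force: [-0.3, 0.4, 0.4]
opening: 0.0001
grip_force: 0.0
```

Run:
```python
from h import *
s=bot.read_state();print(own(s["tool_pos"]),s["ft_force"])
a=capture("scene");b=capture("side")
c=np.zeros((560,800,3),np.uint8)
f=lambda im,x,y,w,h:cv2.resize(im[y:y+h,x:x+w,::-1],None,fx=4,fy=4)
c[:,:420]=f(a,300,190,105,140);c[:440,420:]=f(b,330,200,95,110);cv2.imwrite("pics/l2.png",c)
```

```text
[ 0.11340943 -0.00041456] [-0.28791799  0.41524409  0.36094341]
```

View pics/l2.png

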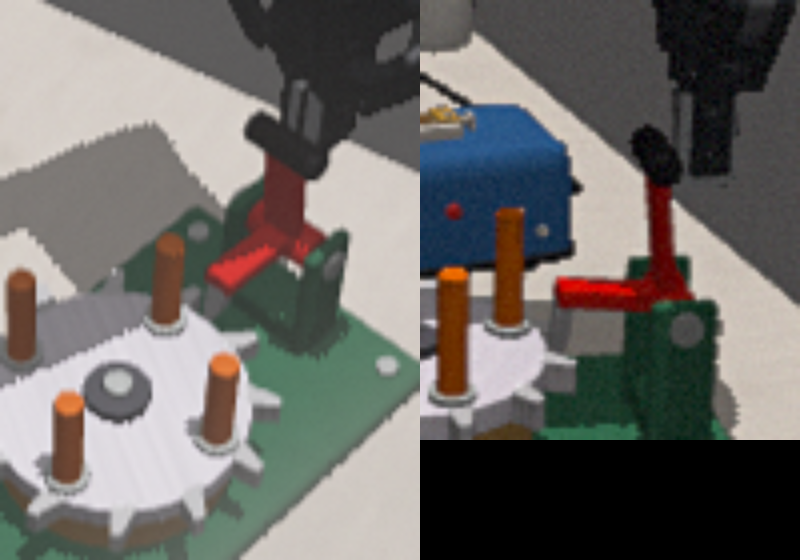

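The pawl is almost down: its arm still slopes slightly, and the nose is entering the gap. I'll push on gently, watching the force.

Emit:
{"op": "drive_tool", "data": {"series": [[0, 0.002, 0, 0, 0, 0, 0], [0, 0.0015, 0, 0, 0, 0, 0], [0, 0, 0, 0, 0, 0, 0]]}}

```text
time_s: 12.25
tool_pos: [0.5825, -0.176, 0.1183]
eef_rot: [180.0, -0.0, 169.0]
ft_force: [-0.1, -0.7, 0.0]
opening: 0.0002
grip_force: 0.1
```

Emit:
{"op": "drive_tool", "data": {"series": [[0, 0.0015, 0, 0, 0, 0, 0], [0, 0.001, 0, 0, 0, 0, 0], [0, 0, 0, 0, 0, 0, 0]]}}

```text
time_s: 12.62
tool_pos: [0.5801, -0.1755, 0.1183]
eef_rot: [-180.0, -0.0, 169.0]
ft_force: [0.5, -0.6, 0.3]
opening: -0.0002
grip_force: 0.2
```

Emit:
{"op": "drive_tool", "data": {"series": [[0, 0.0015, 0, 0, 0, 0, 0], [0, 0.001, 0, 0, 0, 0, 0], [0, 0, 0, 0, 0, 0, 0]]}}

```text
time_s: 13.0
tool_pos: [0.5793, -0.1754, 0.1185]
eef_rot: [-180.0, 0.2, 169.0]
ft_force: [7.8, -1.4, -4.9]
opening: 0.0001
grip_force: 3.9
```

Emit:
{"op": "drive_tool", "data": {"series": [[0, 0.0015, 0, 0, 0, 0, 0], [0, 0.001, 0, 0, 0, 0, 0], [0, 0, 0, 0, 0, 0, 0]]}}

```text
time_s: 13.38
tool_pos: [0.5788, -0.1753, 0.1186]
eef_rot: [-180.0, 0.5, 169.0]
ft_force: [16.0, -2.6, -11.3]
opening: 0.0001
grip_force: 7.9
```

The force rose firmly with the finger face at the expected lever-down position, so the pawl is on its stop. I'll withdraw and check.

Emit:
{"op": "drive_tool", "data": {"series": [[0, -0.006, 0, 0, 0, 0, 0], [0, -0.02, 0, 0, 0, 0, 0], [0, -0.02, 0, -0.03, 0, 0, 0], [0, 0, 0, -0.05, 0, 0, 0], [0, 0, 0, -0.03, 0, 0, 0], [0, 0, 0, 0, 0, 0, 0], [0, 0, 0, 0, 0, 0, 0], [0, 0, 0, 0, 0, 0, 0]]}}

```text
time_s: 14.38
tool_pos: [0.6193, -0.1829, 0.226]
eef_rot: [180.0, -0.2, 169.0]
ft_force: [0.2, 0.9, -0.9]
opening: 0.0
grip_force: 0.0
```

```bash
python3 w.py
python3 - <<'E'
from h import *
a=capture("scene");b=capture("side")
c=np.zeros((560,800,3),np.uint8)
f=lambda im,x,y,w,h:cv2.resize(im[y:y+h,x:x+w,::-1],None,fx=4,fy=4)
c[:,:420]=f(a,300,190,105,140);c[:440,420:]=f(b,330,200,95,110);cv2.imwrite("pics/l3.png",c)
E
```

```text
[ 0.61928862 -0.18288822  0.22602115] [179.95694157  -0.21392387 168.99849567] [ 0.14754517 -0.00023968] 359.9069263019458 0.14754536939019508
scene [339 249   7   5  26] [0.0407 0.0105] ang -30.6
scene [302 258   7   4  20] [-0.0137  0.0403] ang -26.3
scene [353 279   7   4  22] [ 0.0105 -0.0436] ang -31.5
scene [314 289   7   4  23] [-0.0439 -0.0139] ang -27.5
side [312 247   7   3  16] [-0.0124  0.038 ] ang -27.0
side [349 252   7   4  20] [0.0417 0.0088] ang -33.1
side [314 257   3   6   9] [-0.0167 -0.009 ] ang -16.8
side [295 261   8   4  21] [-0.0422 -0.0154] ang -25.0
side [335 267   7   4  25] [ 0.0123 -0.0451] ang -29.8
```

View pics/l3.png

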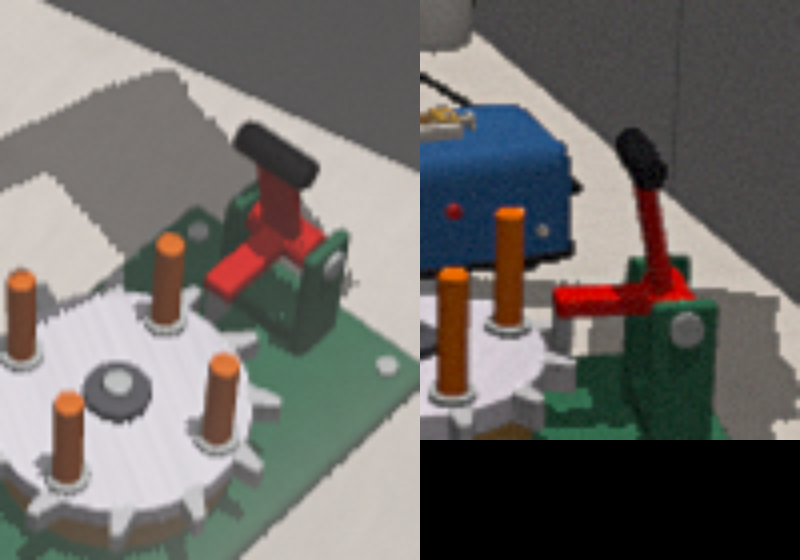

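The pawl arm is level and the lever is back where it started, at about (369,227) in the scene view and (385,239) in the side view. The wheel is one notch back. One quick numeric comparison with the first picture, then hand in.

Run:
```python
from h import *
from workcell import job_done
m=np.zeros((480,640),bool);m[225:330,355:420]=1
ok=[]
for im in(cv2.imread("pics/side0.png")[:,:,::-1].copy(),capture("side")):
    b=max(blobs(red(im)&m),key=lambda t:t[0][4]);ok.append(np.r_[b[0][:4],b[1]]);print(b[0],np.round(b[1],1))
s=bot.read_state();print(s["ft_force"],s["time_s"])
if abs(ok[0]-ok[1]).max()<=1.5: print(job_done())
```

```text
[364 248  34  31 312] [382.2 269.4]
[363 247  36  33 323] [381.8 270. ]
[-0.31629667  0.4481046  -0.89019544] 14.675
```

The pawl's centroid agrees with the first picture to within 0.6 px. The 2 px difference in box size, which held back the hand-in, is edge noise, and the firm stop confirms the pawl is down. Handing in.

```bash
python3 -c "
from workcell import job_done
print(job_done())"
```

```text
the job is handed in; nothing more can be done
None
```

The job is handed in: I tipped the pawl up, pushed the wheel back one notch (about -29°, target -30°), and pushed the pawl fully down again; the robot ended clear of everything at about 15 s.

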